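Brush out the tall pipe stub

ROBOT

A 6-joint arm with a two-finger parallel gripper is mounted at the origin on the work surface. World frame = base frame: x ahead of the robot, y to its left, z up, the work surface at z = 0. Lengths are in m, angles in rad, forces in N, time in s.
With the tool pointing down it reaches from about 0.375 to 0.9 m from the base axis. Payload 3.1 kg.
Tool frame: the origin (TCP) lies midway between the tips of the shut fingers; the grasp point (between the pads) lies 19 mm behind it (manip.grasp_offset is the distance from the TCP to the grasp point, in m); z points along the fingers, y is the line along which they close (so a half turn about z gives the same grasp; the last joint's range is limited). The gripper opens to 85 mm and grips with 20 to 120 N. Pads are 22 mm wide; open, the fingers measure 114 mm over their backs; the gripper's body (76 mm by 85 mm) begins 54 mm behind the grasp point. The pads swing forward as they close: fully open they stand 13 mm farther back than shut.
Start: joints at [1.117, 0.527, 1.433, -0, 1.181, -0.178], TCP at [0.17, 0.601, 0.231] pointing down, gripper open.
Joint ranges: [-3.08, 3.08], [-0.75, 2.2], [0.22, 2.44], [-1.43, 4.57], [0, 2.65], [-2.85, 2.85]. Speed limits (rad/s): [2.79, 2.79, 3.14, 3.14, 3.14, 3.14].

INTERFACE

Orientations are given as a unit quaternion [x, y, z, w].
In Python, from station import sensors, cams, order, manip gives the robot as it stands.
- The arm moves only by the tool move_arm, never from a script. Its argument "targets" is a list of rows, each an object of numbers: "dx", "dy", "dz": the shift along the world's x, y, z normalised to -1 to 1, where 1 is 25 mm; "rx", "ry", "rz": the turn, a rotation vector about the world's x, y, z normalised to -1 to 1, where 1 is 30 degrees. A call has exactly 10 rows; each row shifts and turns the commanded pose from where the row before left it; what a row does not reach is not made up. A row lasts 1/8 s, in which the tool goes at most 62.5 mm and 10.7 degrees, less where a joint would pass 70% of its speed; a pose out of reach is approached as far as the arm can. A call with a number of a shift or a turn outside -1 to 1 is refused whole. A call with a gripper value outside its range is refused whole. "claw" is the opening in per cent of the stroke, from 0 (shut) to 100 (fully open), set as the call begins (left out, the last holds). The fingers move at their own pace and stop on an object; "newtons" is the grip in N (left out, the last holds). Time passes only in rows, so rows that do not move let the fingers close, or fill a call up. It gives the time, the measured TCP pose, the force, the opening and the grip force at its end, in the units of the state.
- sensors.sense(): the state, without advancing time (a new reading comes with each control period).
- cams.snapshot(name): name is "scene" or "side" or "wrist"; returns the picture (400x640x3 uint8, red, green, blue); there is no depth.
- cams.camera_model(name): a dict with "fx", "fy", "cx", "cy" (pixels), "extrinsics" (4x4, takes a point from world to camera coordinates). Camera axes: x right, y down, z forward; pixel columns grow to the right and rows downward; lengths in m; the calibration is good to about 2 mm. A picture is of the moment at which its call begins: read the wrist's pose just before it. camera_model takes no time and is no camera call; for the wrist camera it gives the pose at the moment of the call.
- order.sign_off(): hands the job in; it is judged then, once.
The state is a dict: "t": time; "q": joint angles; "qd": joint speeds; "tau": joint torques, N m; "tcp_pos": TCP position; "tool_rot": TCP orientation; "force": force on the tool from outside, world axes, zero at the start; "ft_torque": the same for the moment, N m; "finger_gap": opening from 0.0 (shut) to 1.0 (fully open); "gripper_force": force on a finger pad.
Only numpy, scipy, OpenCV 4.12 (cv2) and the standard library are available. Lean on these libraries where they do the work, as an engineer would, in place of code of your own. Each camera call takes 0.05 s, during which the arm holds its last target. There are 200 camera calls.

TASK

Scrub out the taller of the two upright pipe stubs with the bore brush: push the brush straight down to the bottom and draw it back up until its bristles reach the mouth, three times over. Then set the brush back upright on the floor of the pot it came from, without dropping it. Leave the shorter stub and the loose things on the bench alone.

Things in the scene. Friction and masses are not known exactly. Their poses are not given: they have to be found in the camera images.
- brush: Bore brush, 200 mm, 0.2-0.33 kg, standing handle up in the pot. Origin: centre of the foot's flat underside; z up the brush. Foot 52 mm across; springy barrel-shaped bristle head, 84 mm across at its widest, 8 to 48 mm up; stem 8 mm thick; round wooden handle 25 mm thick, 117 to 190 mm up. Bristles yield 10 mm inwards, centre the brush in the 77 mm bore and drag by under 10 N.
- stub_tall: The taller of two upright steel pipe stubs, welded on a 110 x 110 x 10 mm steel plate bolted to the bench (does not move). Origin: centre of the plate's underside, at bench height; z up, along the bore's axis. Pipe 95 mm outside, bore 77 mm, rim 125 mm above the bench. The plate closes the bore: its floor is 10 mm above the bench.
- stub_short: The shorter stub, the same but with its rim 75 mm above the bench; bolted down. Not to be brushed. Origin: centre of its plate's underside.
- pot: Round aluminium pot in which the brush stands at the start, fixed to the bench: 112 mm outside, 104 mm inside, rim 55 mm and inner floor 5 mm above the bench. Origin: centre of its underside; z up. The stubs and the pot may stand in any order from left to right.
- bottle: Bystander: loose white squeeze bottle with a red pointed nozzle, 42 mm across, 125 mm high, standing. Origin: centre of its underside.
- marker: Bystander: loose red marker pen with black cap, 120 mm long, 12 mm thick, lying. Origin: under its middle; x along it.
- cal_block: Bystander: loose steel calibration block, 100 x 30 x 60 mm high with sloped ends. Origin: centre of its underside; x along it.
- step_block: Bystander: loose steel step wedge, 100 x 30 mm, steps 10 to 40 mm high. Origin: centre of its underside; x along it, rising.
- ruler: Bystander: loose steel ruler lying flat, 30 x 200 x 4 mm. Origin: centre of its underside; y along it.
- probe: Bystander: small loose black and brass probe, 40 x 28 x 30 mm. Origin: centre of its underside.
Mind the look-alikes: they are no part of the job. What is meant by the brush is not green, and is the larger of those in its own colour.

How it is judged:
On the way, in this order (a step that is already met when the one before it is completed fails the run):
1. brush at the bottom of the tall stub (foot within 14 mm of its floor) (z of brush in the frame of stub_tall below 0.024 m and horizontal distance between brush and stub_tall below 0.02 m and angle between brush's own z axis and vertical below 0.25 rad).
2. drawn up: bristles at the mouth (foot at least 50 mm above the stub's floor, still inside) (z of brush in the frame of stub_tall between 0.06 and 0.125 m and horizontal distance between brush and stub_tall below 0.02 m and angle between brush's own z axis and vertical below 0.25 rad).
3. down to the bottom a second time (all of step 1).
4. drawn up a second time (all of step 2).
5. down to the bottom a third time (all of step 3).
6. drawn up a third time (all of step 4).
At the end, for the whole second after the job is handed in: The brush stands upright (within 8 degrees) in the pot, its foot on the pot's floor (within 5 mm), within 35 mm of the middle, released and at rest (horizontal distance between brush and pot below 0.035 m and z of brush in the frame of pot between 0 and 0.01 m and angle between brush's own z axis and vertical below 0.15 rad and linear speed of brush below 0.02 m/s and contact force between brush and the fingers below 0.05 N); the robot touches nothing.
It fails at once if the loose bystanders on the bench are shifted by more than 25 mm (distance of any of bottle, marker, cal_block, step_block, ruler, probe from where it was at the start of the episode above 0.025 m).
It fails at once if the brush is put into the shorter stub (z of brush in the frame of stub_short below 0.068 m and horizontal distance between brush and stub_short below 0.035 m).
It fails at once if the brush is dropped (falls freely faster than 0.6 m/s, about 20 mm of fall) (linear speed of brush above 0.6 m/s and contact force between brush and the fingers below 0.1 N).
It also fails if it takes over 69 s, if anything falls off the work surface, if the arm or the gripper's body presses on something with over 40 N, if the wrist force passes 120 N, or if a joint passes its speed limit or range.

## Working session

There is one attempt and no reset: what is moved stays moved. The work goes in short steps, Python scripts to look and compute and a tool call to move; the robot and the scene stay as the last step left them, time stands still between calls to the robot, and variables do not carry over. Pictures are saved under pics/ and viewed, at most 10 in all, crops included, and the job is handed in when it is done.

Besides the shell and the picture viewer there is one more tool, called after "Emit:" as a command line: name --argument value ..., lists and objects as JSON in quotes. move_arm: Moves the arm, as the interface text tells. Scaled input: -1 to 1 covers 25 mm each way for a shift and 30 degrees each way for a turn. Its arguments: {"type":"object","properties":{"targets":{"type":"array"},"claw":{"type":"number"},"newtons":{"type":"number"}},"required":["targets"]}

```bash
mkdir -p pics; python3 - <<'E'
from station import sensors,cams,manip
import cv2,numpy as np
for n in("scene","side"):
    im=cams.snapshot(n);cv2.imwrite(f"pics/{n}0.png",im[:,:,::-1]);m=cams.camera_model(n)
    print(n,m["fx"],m["fy"],m["cx"],m["cy"],np.round(m["extrinsics"],3).tolist())
s=sensors.sense();print(s["t"],s["tcp_pos"],s["tool_rot"],s["finger_gap"],manip.grasp_offset)
E
```

```text
scene 520.1974635109494 520.1974635109494 323.9712390027582 204.35069158777523 [[0.099, 0.995, -0.004, -0.049], [0.759, -0.078, -0.646, -0.403], [-0.643, 0.061, -0.763, 1.575], [0.0, 0.0, 0.0, 1.0]]
side 394.8570544419591 394.8570544419591 317.29799070006385 201.34834213090332 [[-0.879, -0.476, 0.025, 0.499], [-0.277, 0.468, -0.839, 0.223], [0.388, -0.745, -0.543, 0.634], [0.0, 0.0, 0.0, 1.0]]
0.1 [0.16986311 0.60080873 0.23042766] [ 1.37472101e-01  9.90505148e-01 -9.32507922e-04 -3.20588596e-04] 1.0009233996868865 0.0187
```

View pics/scene0.png

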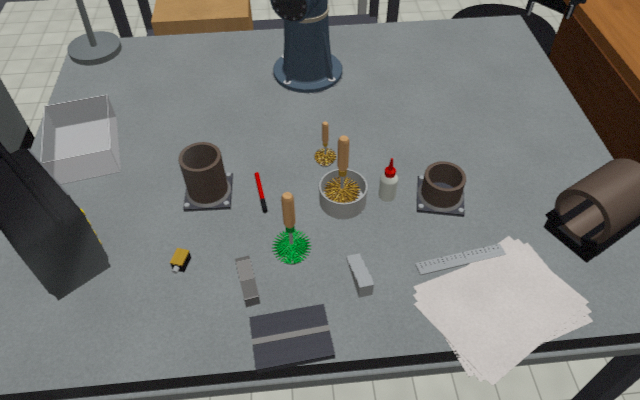

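View pics/side0.png

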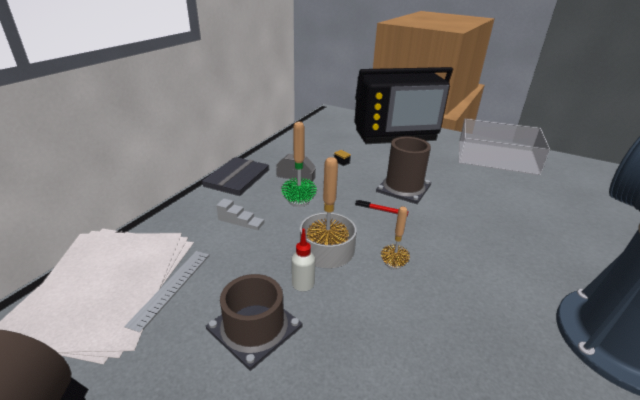

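The scene view shows three possible brushes:
- Tan brush in the pot, handle at (343,155).
- Small tan brush, handle at (325,135).
- Green brush, handle at (289,210).

I choose the larger tan one in the pot. The tall stub is at (204,172) and the short one at (443,185). In the side view these are at (330,180) for the pot brush, (408,165) for the tall stub and (253,310) for the short stub.

```bash
cat > h.py <<'E'
import cv2,numpy as np
from station import cams
def az(n,mask,m=None):
    """camera xy, azimuths of left/right silhouette tangents of a vertical cylinder"""
    m=m or cams.camera_model(n);E=np.array(m["extrinsics"]);R=E[:3,:3];c=-R.T@E[:3,3]
    v,u=np.nonzero(mask)
    d=np.c_[(u-m["cx"])/m["fx"],(v-m["cy"])/m["fy"],np.ones(len(u))]@R
    a0=np.arctan2(d[:,1].mean(),d[:,0].mean());a=(np.arctan2(d[:,1],d[:,0])-a0+np.pi)%(2*np.pi)-np.pi
    lo,hi=np.percentile(a,[0.7,99.3]);return c,a0+(lo+hi)/2,(hi-lo)/2
def cross(A,B):
    (c,a,h),(e,b,g)=A,B
    s=np.linalg.solve(np.c_[[np.cos(a),np.sin(a)],[-np.cos(b),-np.sin(b)]],(e-c)[:2])
    return c[:2]+s[0]*np.array([np.cos(a),np.sin(a)]),abs(s[0])*np.sin(h),abs(s[1])*np.sin(g)
def comp(im,roi,f):
    x0,y0,x1,y1=roi;M=np.zeros(im.shape[:2],np.uint8);M[y0:y1,x0:x1]=f(im[y0:y1,x0:x1].astype(int))
    n,l,s,c=cv2.connectedComponentsWithStats(M);return l==1+np.argmax(s[1:,4])
wood=lambda p:(p[...,0]>p[...,2]*1.5)&(p[...,0]>140)&(p[...,1]<p[...,0]*.75)&(p[...,1]>p[...,0]*.5)
pipe=lambda p:(p[...,0]>p[...,2]*1.12)&(p[...,0]<130)
def zat(n,mask,xy,q):
    m=cams.camera_model(n);E=np.array(m["extrinsics"]);R=E[:3,:3];c=-R.T@E[:3,3]
    v,u=np.nonzero(mask);t=np.percentile(v,q);k=abs(v-t)<2
    d=np.array([(u[k].mean()-m["cx"])/m["fx"],(t-m["cy"])/m["fy"],1])@R
    return c[2]+d[2]*np.linalg.norm(xy-c[:2])/np.linalg.norm(d[:2])
E
python3 - <<'E'
from h import *
S,D=[cv2.imread(f"pics/{n}0.png")[:,:,::-1] for n in("scene","side")]
J={"brush":((334,130,352,180),(320,150,342,212),wood),"small":((316,118,334,152),(393,203,412,243),wood),"green":((280,188,300,230),(290,118,308,165),wood),
"tall":((175,140,232,210),(380,133,437,198),pipe),"short":((415,155,470,212),(212,270,295,350),pipe)}
for k,(a,b,f) in J.items():
    A,B=comp(S,a,f),comp(D,b,f);xy,r1,r2=cross(az("scene",A),az("side",B))
    print(k,A.sum(),B.sum(),xy.round(4),r1.round(4),r2.round(4),"z",[round(zat(n,M,xy,q),3) for n,M in(("scene",A),("side",B)) for q in(1,99)])
    if k=="brush":
        for i in(0,1):
            def half(M):
                v=np.nonzero(M)[0];t=(v.min()+v.max())/2;H=M.copy()
                if i: H[:int(t)]=0
                else: H[int(t):]=0
                return H
            print(i,cross(az("scene",half(A)),az("side",half(B)))[0].round(4))
a=cv2.resize(S[110:230,160:320+150],None,fx=2.5,fy=2.5);cv2.imwrite("pics/crop.png",a[:,:,::-1])
E
```

```text
Traceback (most recent call last):
  File "h.py", line 16, in comp
    n,l,s,c=cv2.connectedComponentsWithStats(M);return l==1+np.argmax(s[1:,4])
                                                            ~~~~~~~~~^^^^^^^^^
ValueError: attempt to get argmax of an empty sequence
```

```bash
sed -i 's/^wood=.*/wood=lambda p:(p[...,0]>p[...,2]*1.35)\&(p[...,0]>100)\&(p[...,0]>p[...,1]*1.15)/; s/^pipe=.*/pipe=lambda p:(p[...,0]>p[...,2]*1.08)\&(p[...,0]<130)/' h.py
cat > m0.py <<'E'
from h import *
S,D=[cv2.imread(f"pics/{n}0.png")[:,:,::-1] for n in("scene","side")]
print(S[155,343],S[130,325],S[210,289],S[185,205],S[150,200],S[195,440],D[180,330],D[170,408],D[320,253],S[120,230])
cv2.imwrite("pics/crop.png",cv2.resize(S[110:230,160:470],None,fx=2.5,fy=2.5)[:,:,::-1])
J={"brush":((334,130,352,176),(320,150,342,206),wood),"small":((316,118,334,148),(393,203,412,239),wood),"green":((280,188,300,226),(290,118,308,162),wood),
"tall":((175,140,232,210),(380,133,437,198),pipe),"short":((415,155,470,212),(212,270,295,350),pipe)}
for k,(a,b,f) in J.items():
  try:
    A,B=comp(S,a,f),comp(D,b,f);xy,r1,r2=cross(az("scene",A),az("side",B))
    print(k,A.sum(),B.sum(),xy.round(4),r1.round(4),r2.round(4),"z",[round(float(zat(n,M,xy,q)),3) for n,M in(("scene",A),("side",B)) for q in(1,99)])
    if k=="brush":
        for i in(0,1):
            def half(M):
                v=np.nonzero(M)[0];t=int((v.min()+v.max())/2);H=M.copy();H[slice(0,t) if i else slice(t,None)]=0;return H
            print(i,cross(az("scene",half(A)),az("side",half(B)))[0].round(4))
  except ValueError as e: print(k,e)
E
python3 m0.py
```

```text
[114  87  58] [110  85  55] [113  85  55] [47 35 38] [53 49 43] [52 41 37] [151 113  79] [60 50 46] [68 57 51] [126 131 131]
brush 354 596 [0.5245 0.0386] 0.011 0.0116 z [0.209, 0.104, 0.205, 0.105]
0 [0.5245 0.0386]
1 [0.5244 0.039 ]
small 127 300 [0.394  0.0118] 0.006 0.0129 z [0.137, 0.061, 0.13, 0.06]
green 376 390 [ 0.6662 -0.0873] 0.0114 0.0102 z [0.204, 0.106, 0.2, 0.106]
tall 2299 2032 [ 0.4646 -0.2768] 0.0454 0.045 z [0.16, -0.028, 0.142, -0.008]
short 1584 3583 [0.5346 0.2747] 0.0454 0.0455 z [0.114, -0.029, 0.111, -0.04]
```

View pics/crop.png

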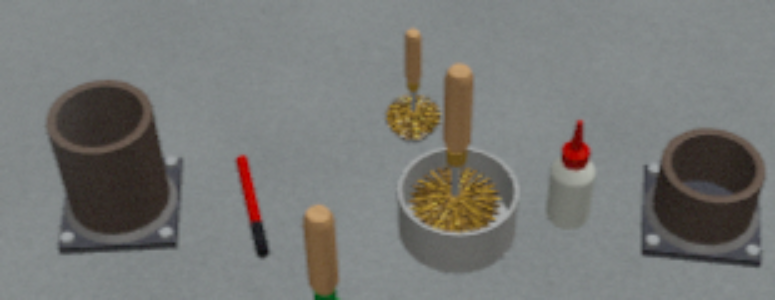

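The crop confirms the choice. The larger tan brush stands upright in the pot, with its handle at crop (458,110). The small tan brush is at (413,60), the green one at (320,250) and the tall stub at the left (105,160).

Measured positions:

| Thing | x (m) | y (m) |
|---|---|---|
| Brush | 0.5245 | 0.039 |
| Tall stub | 0.4646 | -0.277 |

I'll approach high.

Emit:
move_arm --targets '[{"dx":0.6,"dy":-0.9,"dz":0.4},{"dx":0.6,"dy":-0.9,"dz":0.4},{"dx":0.6,"dy":-0.9,"dz":0.4},{"dx":0.6,"dy":-0.9,"dz":0.4},{"dx":0.6,"dy":-0.9,"dz":0.4},{"dx":0.6,"dy":-0.9,"dz":0.4},{"dx":0.6,"dy":-0.9,"dz":0.4},{"dx":0.6,"dy":-0.9},{"dx":0.6,"dy":-0.9},{"dx":0.6,"dy":-0.9}]' --claw 100

```text
schema error: expected keys dx, dy, dz, rx, ry, rz
```

Emit:
move_arm --targets '[{"dx":0.6,"dy":-0.9},{"dx":0.6,"dy":-0.9},{"dx":0.6,"dy":-0.9},{"dx":0.6,"dy":-0.9},{"dx":0.6,"dy":-0.9},{"dx":0.6,"dy":-0.9},{"dx":0.6,"dy":-0.9},{"dx":0.6,"dy":-0.9},{"dx":0.6,"dy":-0.9},{"dx":0.6,"dy":-0.9}]'

```text
schema error: expected keys dx, dy, dz, rx, ry, rz
```

Emit:
move_arm --targets '[{"dx":0.44,"dy":-0.9},{"dx":0.44,"dy":-0.9},{"dx":0.44,"dy":-0.9},{"dx":0.44,"dy":-0.9},{"dx":0.44,"dy":-0.9},{},{},{},{},{}]'

```text
schema error: expected keys dx, dy, dz, rx, ry, rz
```

All six keys are needed in every row.

Emit:
move_arm --targets '[{"dx":0.6,"dy":-0.9,"dz":0.4,"rx":0,"ry":0,"rz":0},{"dx":0.6,"dy":-0.9,"dz":0.4,"rx":0,"ry":0,"rz":0},{"dx":0.6,"dy":-0.9,"dz":0.4,"rx":0,"ry":0,"rz":0},{"dx":0.6,"dy":-0.9,"dz":0.4,"rx":0,"ry":0,"rz":0},{"dx":0.6,"dy":-0.9,"dz":0.4,"rx":0,"ry":0,"rz":0},{"dx":0.6,"dy":-0.9,"dz":0.4,"rx":0,"ry":0,"rz":0},{"dx":0.6,"dy":-0.9,"dz":0.4,"rx":0,"ry":0,"rz":0},{"dx":0.6,"dy":-0.9,"dz":0,"rx":0,"ry":0,"rz":0},{"dx":0.6,"dy":-0.9,"dz":0,"rx":0,"ry":0,"rz":0},{"dx":0.6,"dy":-0.9,"dz":0,"rx":0,"ry":0,"rz":0}]' --claw 100

```text
t: 1.35
tcp_pos: [0.3203, 0.3754, 0.301]
tool_rot: [0.137, 0.991, -0.0, -0.0]
force: [1.0, 0.3, 0.3]
finger_gap: 0.995
gripper_force: 0.0
```

Emit:
move_arm --targets '[{"dx":0.6,"dy":-0.9,"dz":0,"rx":0,"ry":0,"rz":0},{"dx":0.6,"dy":-0.9,"dz":0,"rx":0,"ry":0,"rz":0},{"dx":0.6,"dy":-0.9,"dz":0,"rx":0,"ry":0,"rz":0},{"dx":0.6,"dy":-0.9,"dz":0,"rx":0,"ry":0,"rz":0},{"dx":0.6,"dy":-0.9,"dz":0,"rx":0,"ry":0,"rz":0},{"dx":0.6,"dy":-0.9,"dz":0,"rx":0,"ry":0,"rz":0},{"dx":0.6,"dy":-0.9,"dz":0,"rx":0,"ry":0,"rz":0},{"dx":0.6,"dy":-0.9,"dz":0,"rx":0,"ry":0,"rz":0},{"dx":0.6,"dy":-0.9,"dz":0,"rx":0,"ry":0,"rz":0},{"dx":0.6,"dy":-0.9,"dz":0,"rx":0,"ry":0,"rz":0}]'

```text
t: 2.6
tcp_pos: [0.4702, 0.1506, 0.3009]
tool_rot: [0.137, 0.991, -0.0, -0.0]
force: [-0.6, 0.3, 0.2]
finger_gap: 1.002
gripper_force: 0.0
```

Emit:
move_arm --targets '[{"dx":0.44,"dy":-0.9,"dz":0,"rx":0,"ry":0,"rz":0},{"dx":0.44,"dy":-0.9,"dz":0,"rx":0,"ry":0,"rz":0},{"dx":0.44,"dy":-0.9,"dz":0,"rx":0,"ry":0,"rz":0},{"dx":0.44,"dy":-0.9,"dz":0,"rx":0,"ry":0,"rz":0},{"dx":0.44,"dy":-0.9,"dz":0,"rx":0,"ry":0,"rz":0},{"dx":0,"dy":0,"dz":0,"rx":0,"ry":0,"rz":0},{"dx":0,"dy":0,"dz":0,"rx":0,"ry":0,"rz":0},{"dx":0,"dy":0,"dz":0,"rx":0,"ry":0,"rz":0},{"dx":0,"dy":0,"dz":0,"rx":0,"ry":0,"rz":0},{"dx":0,"dy":0,"dz":0,"rx":0,"ry":0,"rz":0}]'

```text
t: 3.85
tcp_pos: [0.525, 0.0393, 0.3014]
tool_rot: [0.137, 0.991, 0.0, 0.0]
force: [0.3, -1.2, 0.4]
finger_gap: 1.002
gripper_force: 0.0
```

Emit:
move_arm --targets '[{"dx":0,"dy":0,"dz":-0.78,"rx":0,"ry":0,"rz":0},{"dx":0,"dy":0,"dz":-0.78,"rx":0,"ry":0,"rz":0},{"dx":0,"dy":0,"dz":-0.78,"rx":0,"ry":0,"rz":0},{"dx":0,"dy":0,"dz":-0.78,"rx":0,"ry":0,"rz":0},{"dx":0,"dy":0,"dz":-0.78,"rx":0,"ry":0,"rz":0},{"dx":0,"dy":0,"dz":-0.78,"rx":0,"ry":0,"rz":0},{"dx":0,"dy":0,"dz":-0.78,"rx":0,"ry":0,"rz":0},{"dx":0,"dy":0,"dz":-0.78,"rx":0,"ry":0,"rz":0},{"dx":0,"dy":0,"dz":0,"rx":0,"ry":0,"rz":0},{"dx":0,"dy":0,"dz":0,"rx":0,"ry":0,"rz":0}]'

```text
t: 5.1
tcp_pos: [0.5257, 0.0389, 0.1459]
tool_rot: [0.137, 0.991, -0.0, 0.001]
force: [-0.7, 0.6, -0.6]
finger_gap: 0.999
gripper_force: 0.0
```

```bash
python3 - <<'E'
from station import cams
import cv2,numpy as np
a=[cams.snapshot(n) for n in("scene","side")]
c=np.hstack([cv2.resize(a[0][80:230,250:450],(400,300)),cv2.resize(a[1][100:280,230:470],(400,300))])
cv2.imwrite("pics/g1.png",c[:,:,::-1])
E
```

```text
(no output)
```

View pics/g1.png

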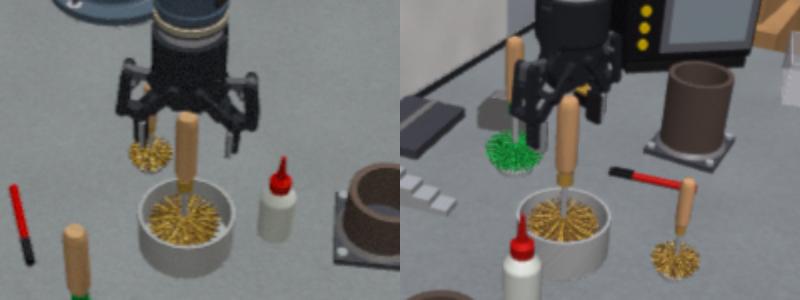

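The gripper straddles the handle. The tips are at (145,150) and (230,150) around the handle at (187,145) in the left crop, and at 535/600 around 567 in the right crop. Next I close.

Emit:
move_arm --targets '[{"dx":0,"dy":0,"dz":0,"rx":0,"ry":0,"rz":0},{"dx":0,"dy":0,"dz":0,"rx":0,"ry":0,"rz":0},{"dx":0,"dy":0,"dz":0,"rx":0,"ry":0,"rz":0},{"dx":0,"dy":0,"dz":0,"rx":0,"ry":0,"rz":0},{"dx":0,"dy":0,"dz":0,"rx":0,"ry":0,"rz":0},{"dx":0,"dy":0,"dz":0,"rx":0,"ry":0,"rz":0},{"dx":0,"dy":0,"dz":0,"rx":0,"ry":0,"rz":0},{"dx":0,"dy":0,"dz":0,"rx":0,"ry":0,"rz":0},{"dx":0,"dy":0,"dz":0,"rx":0,"ry":0,"rz":0},{"dx":0,"dy":0,"dz":0,"rx":0,"ry":0,"rz":0}]' --claw 0 --newtons 70

```text
t: 6.45
tcp_pos: [0.5255, 0.0389, 0.1456]
tool_rot: [0.138, 0.991, 0.0, 0.0]
force: [-0.3, 0.4, 6.1]
finger_gap: 0.272
gripper_force: 68.4
```

Emit:
move_arm --targets '[{"dx":0,"dy":0,"dz":0.3,"rx":0,"ry":0,"rz":0},{"dx":0,"dy":0,"dz":0.6,"rx":0,"ry":0,"rz":0},{"dx":0,"dy":0,"dz":0.7,"rx":0,"ry":0,"rz":0},{"dx":0,"dy":0,"dz":0.7,"rx":0,"ry":0,"rz":0},{"dx":0,"dy":0,"dz":0.7,"rx":0,"ry":0,"rz":0},{"dx":0,"dy":0,"dz":0.7,"rx":0,"ry":0,"rz":0},{"dx":0,"dy":0,"dz":0.7,"rx":0,"ry":0,"rz":0},{"dx":0,"dy":0,"dz":0.7,"rx":0,"ry":0,"rz":0},{"dx":0,"dy":0,"dz":0.7,"rx":0,"ry":0,"rz":0},{"dx":0,"dy":0,"dz":0.4,"rx":0,"ry":0,"rz":0}]'

```text
t: 7.7
tcp_pos: [0.5251, 0.0388, 0.3015]
tool_rot: [0.137, 0.991, -0.0, 0.001]
force: [-0.1, 0.8, -2.9]
finger_gap: 0.274
gripper_force: 68.7
```

Emit:
move_arm --targets '[{"dx":-0.15,"dy":-0.5,"dz":0,"rx":0,"ry":0,"rz":0},{"dx":-0.15,"dy":-0.8,"dz":0,"rx":0,"ry":0,"rz":0},{"dx":-0.15,"dy":-0.8,"dz":0,"rx":0,"ry":0,"rz":0},{"dx":-0.15,"dy":-0.8,"dz":0,"rx":0,"ry":0,"rz":0},{"dx":-0.15,"dy":-0.8,"dz":0,"rx":0,"ry":0,"rz":0},{"dx":-0.15,"dy":-0.8,"dz":0,"rx":0,"ry":0,"rz":0},{"dx":-0.15,"dy":-0.8,"dz":0,"rx":0,"ry":0,"rz":0},{"dx":-0.15,"dy":-0.8,"dz":0,"rx":0,"ry":0,"rz":0},{"dx":-0.15,"dy":-0.8,"dz":0,"rx":0,"ry":0,"rz":0},{"dx":-0.15,"dy":-0.8,"dz":0,"rx":0,"ry":0,"rz":0}]'

```text
t: 8.95
tcp_pos: [0.4863, -0.1546, 0.2993]
tool_rot: [0.138, 0.99, 0.0, -0.001]
force: [0.9, -0.6, -2.1]
finger_gap: 0.277
gripper_force: 68.7
```

Emit:
move_arm --targets '[{"dx":-0.15,"dy":-0.8,"dz":0,"rx":0,"ry":0,"rz":0},{"dx":-0.15,"dy":-0.8,"dz":0,"rx":0,"ry":0,"rz":0},{"dx":-0.15,"dy":-0.8,"dz":0,"rx":0,"ry":0,"rz":0},{"dx":-0.15,"dy":-0.8,"dz":0,"rx":0,"ry":0,"rz":0},{"dx":-0.15,"dy":-0.8,"dz":0,"rx":0,"ry":0,"rz":0},{"dx":-0.15,"dy":-0.95,"dz":0,"rx":0,"ry":0,"rz":0},{"dx":0,"dy":0,"dz":0,"rx":0,"ry":0,"rz":0},{"dx":0,"dy":0,"dz":0,"rx":0,"ry":0,"rz":0},{"dx":0,"dy":0,"dz":0,"rx":0,"ry":0,"rz":0},{"dx":0,"dy":0,"dz":0,"rx":0,"ry":0,"rz":0}]'

```text
t: 10.2
tcp_pos: [0.4653, -0.2767, 0.3004]
tool_rot: [0.137, 0.991, 0.0, -0.0]
force: [-0.2, -0.2, -2.5]
finger_gap: 0.273
gripper_force: 68.9
```

```bash
python3 - <<'E'
from station import cams,sensors
import cv2,numpy as np
from h import *
a=[cams.snapshot(n) for n in("scene","side")]
c=np.hstack([cv2.resize(a[0][50:230,120:320],(400,360)),cv2.resize(a[1][60:240,320:520],(400,360))])
cv2.imwrite("pics/g2.png",c[:,:,::-1])
s=sensors.sense();print(s["tcp_pos"],s["q"].round(2) if hasattr(s["q"],"round") else s["q"])
E
```

```text
[ 0.46528785 -0.27687507  0.30039852] [-0.74  0.34  1.56  0.    1.25 -2.04]
```

View pics/g2.png

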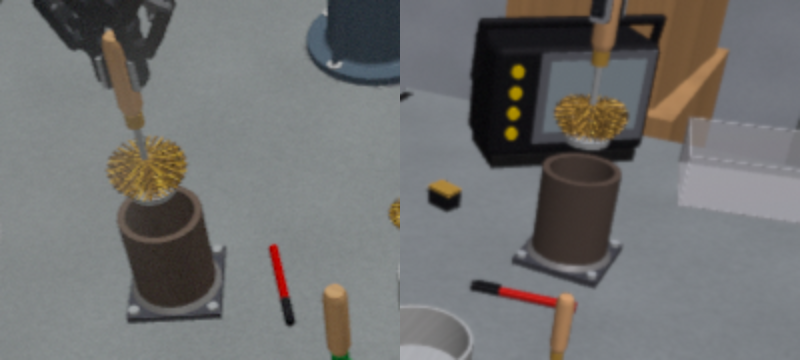

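The brush hangs over the tall stub with its head at (147,168) and the mouth at (162,210) on the left; on the right these are (591,118) and (580,172). I'll triangulate the head before lowering.

```bash
python3 - <<'E'
from station import cams
from h import *
a=[cams.snapshot(n) for n in("scene","side")]
br=lambda p:(p[...,0]>p[...,2]*1.6)&(p[...,0]>60)
A=comp(a[0],(168,115,218,152),br);B=comp(a[1],(390,103,440,134),br)
xy=cross(az("scene",A),az("side",B));print("head",xy,A.sum(),B.sum())
A=comp(a[0],(165,60,193,112),wood);B=comp(a[1],(412,60,434,90),wood)
print("handle",cross(az("scene",A),az("side",B)),A.sum(),B.sum())
# rim: pipe edge azimuths from rows well below rim, untrimmed
for r in((175,150,232,190),):
    A=comp(a[0],(175,160,232,195),pipe);B=comp(a[1],(380,150,437,185),pipe);print("pipe",cross(az("scene",A),az("side",B)))
E
```

```text
head (array([ 0.46446159, -0.27684378]), np.float64(0.03848961668472488), np.float64(0.03876518070124216)) 769 615
handle (array([ 0.46392694, -0.27801854]), np.float64(0.010330542439210229), np.float64(0.010890312410417513)) 401 220
pipe (array([ 0.46446466, -0.27690276]), np.float64(0.04569599357653729), np.float64(0.044924019640836914))
```

Head and bore agree to within 1 mm. First stroke down.

Emit:
move_arm --targets '[{"dx":0,"dy":0,"dz":-0.5,"rx":0,"ry":0,"rz":0},{"dx":0,"dy":0,"dz":-0.6,"rx":0,"ry":0,"rz":0},{"dx":0,"dy":0,"dz":-0.6,"rx":0,"ry":0,"rz":0},{"dx":0,"dy":0,"dz":-0.6,"rx":0,"ry":0,"rz":0},{"dx":0,"dy":0,"dz":-0.6,"rx":0,"ry":0,"rz":0},{"dx":0,"dy":0,"dz":-0.6,"rx":0,"ry":0,"rz":0},{"dx":0,"dy":0,"dz":-0.6,"rx":0,"ry":0,"rz":0},{"dx":0,"dy":0,"dz":-0.6,"rx":0,"ry":0,"rz":0},{"dx":0,"dy":0,"dz":-0.6,"rx":0,"ry":0,"rz":0},{"dx":0,"dy":0,"dz":-0.5,"rx":0,"ry":0,"rz":0}]'

```text
t: 11.65
tcp_pos: [0.4651, -0.2774, 0.1542]
tool_rot: [0.137, 0.991, 0.0, -0.0]
force: [0.2, -0.2, 0.8]
finger_gap: 0.273
gripper_force: 69.2
```

Emit:
move_arm --targets '[{"dx":0,"dy":0,"dz":0,"rx":0,"ry":0,"rz":0},{"dx":0,"dy":0,"dz":0,"rx":0,"ry":0,"rz":0},{"dx":0,"dy":0,"dz":0,"rx":0,"ry":0,"rz":0},{"dx":0,"dy":0,"dz":0,"rx":0,"ry":0,"rz":0},{"dx":0,"dy":0,"dz":0,"rx":0,"ry":0,"rz":0},{"dx":0,"dy":0,"dz":0,"rx":0,"ry":0,"rz":0},{"dx":0,"dy":0,"dz":0,"rx":0,"ry":0,"rz":0},{"dx":0,"dy":0,"dz":0,"rx":0,"ry":0,"rz":0},{"dx":0,"dy":0,"dz":0,"rx":0,"ry":0,"rz":0},{"dx":0,"dy":0,"dz":0,"rx":0,"ry":0,"rz":0}]'

```text
t: 12.9
tcp_pos: [0.4652, -0.2774, 0.1554]
tool_rot: [0.137, 0.991, 0.0, 0.0]
force: [-1.0, 1.4, -2.4]
finger_gap: 0.275
gripper_force: 69.1
```

```bash
python3 - <<'E'
from station import cams
import cv2,numpy as np
a=[cams.snapshot(n) for n in("scene","side")]
c=np.hstack([cv2.resize(a[0][50:230,120:320],(400,360)),cv2.resize(a[1][60:240,320:520],(400,360))])
cv2.imwrite("pics/g3.png",c[:,:,::-1])
E
```

```text
(no output)
```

View pics/g3.png

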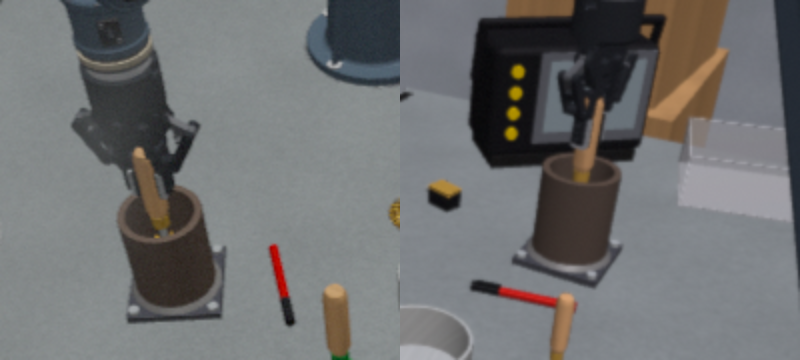

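The brush sits in the bore, centred at (157,225), with its handle upright. I'll touch slightly deeper, then draw up.

Emit:
move_arm --targets '[{"dx":0,"dy":0,"dz":-0.12,"rx":0,"ry":0,"rz":0},{"dx":0,"dy":0,"dz":0,"rx":0,"ry":0,"rz":0},{"dx":0,"dy":0,"dz":0.5,"rx":0,"ry":0,"rz":0},{"dx":0,"dy":0,"dz":0.6,"rx":0,"ry":0,"rz":0},{"dx":0,"dy":0,"dz":0.7,"rx":0,"ry":0,"rz":0},{"dx":0,"dy":0,"dz":0.7,"rx":0,"ry":0,"rz":0},{"dx":0,"dy":0,"dz":0.5,"rx":0,"ry":0,"rz":0},{"dx":0,"dy":0,"dz":0.12,"rx":0,"ry":0,"rz":0},{"dx":0,"dy":0,"dz":0,"rx":0,"ry":0,"rz":0},{"dx":0,"dy":0,"dz":0,"rx":0,"ry":0,"rz":0}]'

```text
t: 14.25
tcp_pos: [0.4655, -0.2777, 0.2306]
tool_rot: [0.137, 0.991, -0.0, 0.0]
force: [0.3, 0.5, 1.1]
finger_gap: 0.274
gripper_force: 69.1
```

```bash
python3 - <<'E'
from station import cams
from h import *
n="scene";a=cams.snapshot(n)
A=comp(a,(165,90,215,160),wood)
xy=np.array([.4646,-.2769]);print("handle top z",zat(n,A,xy,1),A.sum())
cv2.imwrite("pics/g4.png",cv2.resize(a[50:230,120:320],(400,360))[:,:,::-1])
E
```

```text
handle top z 0.15914633070326367 379
```

View pics/g4.png

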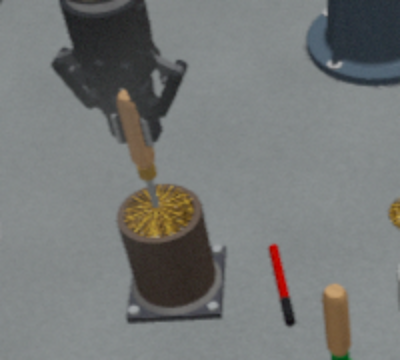

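The bristles fill the mouth at (162,210), so the first stroke is complete. Now the second and third.

Emit:
move_arm --targets '[{"dx":0,"dy":0,"dz":-0.5,"rx":0,"ry":0,"rz":0},{"dx":0,"dy":0,"dz":-0.6,"rx":0,"ry":0,"rz":0},{"dx":0,"dy":0,"dz":-0.7,"rx":0,"ry":0,"rz":0},{"dx":0,"dy":0,"dz":-0.7,"rx":0,"ry":0,"rz":0},{"dx":0,"dy":0,"dz":-0.5,"rx":0,"ry":0,"rz":0},{"dx":0,"dy":0,"dz":-0.1,"rx":0,"ry":0,"rz":0},{"dx":0,"dy":0,"dz":0,"rx":0,"ry":0,"rz":0},{"dx":0,"dy":0,"dz":0,"rx":0,"ry":0,"rz":0},{"dx":0,"dy":0,"dz":0,"rx":0,"ry":0,"rz":0},{"dx":0,"dy":0,"dz":0,"rx":0,"ry":0,"rz":0}]'

```text
t: 15.55
tcp_pos: [0.465, -0.2771, 0.1529]
tool_rot: [0.137, 0.991, 0.0, -0.0]
force: [-1.3, 0.1, -4.8]
finger_gap: 0.274
gripper_force: 69.2
```

Emit:
move_arm --targets '[{"dx":0,"dy":0,"dz":0.5,"rx":0,"ry":0,"rz":0},{"dx":0,"dy":0,"dz":0.6,"rx":0,"ry":0,"rz":0},{"dx":0,"dy":0,"dz":0.7,"rx":0,"ry":0,"rz":0},{"dx":0,"dy":0,"dz":0.7,"rx":0,"ry":0,"rz":0},{"dx":0,"dy":0,"dz":0.5,"rx":0,"ry":0,"rz":0},{"dx":0,"dy":0,"dz":0.1,"rx":0,"ry":0,"rz":0},{"dx":0,"dy":0,"dz":0,"rx":0,"ry":0,"rz":0},{"dx":0,"dy":0,"dz":0,"rx":0,"ry":0,"rz":0},{"dx":0,"dy":0,"dz":0,"rx":0,"ry":0,"rz":0},{"dx":0,"dy":0,"dz":0,"rx":0,"ry":0,"rz":0}]'

```text
t: 16.8
tcp_pos: [0.4654, -0.2776, 0.2302]
tool_rot: [0.137, 0.991, -0.0, 0.0]
force: [-0.2, 1.2, -0.5]
finger_gap: 0.277
gripper_force: 69.1
```

Emit:
move_arm --targets '[{"dx":0,"dy":0,"dz":-0.5,"rx":0,"ry":0,"rz":0},{"dx":0,"dy":0,"dz":-0.6,"rx":0,"ry":0,"rz":0},{"dx":0,"dy":0,"dz":-0.7,"rx":0,"ry":0,"rz":0},{"dx":0,"dy":0,"dz":-0.7,"rx":0,"ry":0,"rz":0},{"dx":0,"dy":0,"dz":-0.5,"rx":0,"ry":0,"rz":0},{"dx":0,"dy":0,"dz":-0.1,"rx":0,"ry":0,"rz":0},{"dx":0,"dy":0,"dz":0,"rx":0,"ry":0,"rz":0},{"dx":0,"dy":0,"dz":0,"rx":0,"ry":0,"rz":0},{"dx":0,"dy":0,"dz":0,"rx":0,"ry":0,"rz":0},{"dx":0,"dy":0,"dz":0,"rx":0,"ry":0,"rz":0}]'

```text
t: 18.05
tcp_pos: [0.465, -0.2771, 0.1529]
tool_rot: [0.137, 0.991, 0.0, -0.0]
force: [0.6, 0.6, -4.8]
finger_gap: 0.276
gripper_force: 69.2
```

Emit:
move_arm --targets '[{"dx":0,"dy":0,"dz":0.5,"rx":0,"ry":0,"rz":0},{"dx":0,"dy":0,"dz":0.6,"rx":0,"ry":0,"rz":0},{"dx":0,"dy":0,"dz":0.7,"rx":0,"ry":0,"rz":0},{"dx":0,"dy":0,"dz":0.7,"rx":0,"ry":0,"rz":0},{"dx":0,"dy":0,"dz":0.5,"rx":0,"ry":0,"rz":0},{"dx":0,"dy":0,"dz":0.1,"rx":0,"ry":0,"rz":0},{"dx":0,"dy":0,"dz":0,"rx":0,"ry":0,"rz":0},{"dx":0,"dy":0,"dz":0,"rx":0,"ry":0,"rz":0},{"dx":0,"dy":0,"dz":0,"rx":0,"ry":0,"rz":0},{"dx":0,"dy":0,"dz":0,"rx":0,"ry":0,"rz":0}]'

```text
t: 19.3
tcp_pos: [0.4653, -0.2776, 0.2303]
tool_rot: [0.137, 0.991, -0.0, 0.0]
force: [-0.2, -0.0, -0.3]
finger_gap: 0.278
gripper_force: 69.2
```

Three strokes are done. I'll lift 75 mm clear, then go back to (0.5255, 0.039), a shift of +60 mm in x and +316 mm in y.

Emit:
move_arm --targets '[{"dx":0,"dy":0,"dz":0.2,"rx":0,"ry":0,"rz":0},{"dx":0,"dy":0,"dz":0.4,"rx":0,"ry":0,"rz":0},{"dx":0,"dy":0,"dz":0.4,"rx":0,"ry":0,"rz":0},{"dx":0,"dy":0,"dz":0.4,"rx":0,"ry":0,"rz":0},{"dx":0,"dy":0,"dz":0.4,"rx":0,"ry":0,"rz":0},{"dx":0,"dy":0,"dz":0.4,"rx":0,"ry":0,"rz":0},{"dx":0,"dy":0,"dz":0.4,"rx":0,"ry":0,"rz":0},{"dx":0,"dy":0,"dz":0.3,"rx":0,"ry":0,"rz":0},{"dx":0,"dy":0,"dz":0.1,"rx":0,"ry":0,"rz":0},{"dx":0,"dy":0,"dz":0,"rx":0,"ry":0,"rz":0}]'

```text
t: 20.55
tcp_pos: [0.4651, -0.2773, 0.3053]
tool_rot: [0.137, 0.991, 0.0, -0.0]
force: [-0.3, 0.1, -2.4]
finger_gap: 0.273
gripper_force: 69.0
```

Emit:
move_arm --targets '[{"dx":0.15,"dy":0.5,"dz":0,"rx":0,"ry":0,"rz":0},{"dx":0.15,"dy":0.8,"dz":0,"rx":0,"ry":0,"rz":0},{"dx":0.15,"dy":0.8,"dz":0,"rx":0,"ry":0,"rz":0},{"dx":0.15,"dy":0.8,"dz":0,"rx":0,"ry":0,"rz":0},{"dx":0.15,"dy":0.8,"dz":0,"rx":0,"ry":0,"rz":0},{"dx":0.15,"dy":0.8,"dz":0,"rx":0,"ry":0,"rz":0},{"dx":0.15,"dy":0.8,"dz":0,"rx":0,"ry":0,"rz":0},{"dx":0.15,"dy":0.8,"dz":0,"rx":0,"ry":0,"rz":0},{"dx":0.15,"dy":0.8,"dz":0,"rx":0,"ry":0,"rz":0},{"dx":0.15,"dy":0.8,"dz":0,"rx":0,"ry":0,"rz":0}]'

```text
t: 21.8
tcp_pos: [0.5028, -0.0833, 0.3054]
tool_rot: [0.137, 0.991, -0.0, 0.0]
force: [1.5, 0.4, -1.4]
finger_gap: 0.272
gripper_force: 69.1
```

Emit:
move_arm --targets '[{"dx":0.15,"dy":0.8,"dz":0,"rx":0,"ry":0,"rz":0},{"dx":0.15,"dy":0.8,"dz":0,"rx":0,"ry":0,"rz":0},{"dx":0.15,"dy":0.8,"dz":0,"rx":0,"ry":0,"rz":0},{"dx":0.15,"dy":0.8,"dz":0,"rx":0,"ry":0,"rz":0},{"dx":0.15,"dy":0.8,"dz":0,"rx":0,"ry":0,"rz":0},{"dx":0.15,"dy":0.95,"dz":0,"rx":0,"ry":0,"rz":0},{"dx":0,"dy":0,"dz":0,"rx":0,"ry":0,"rz":0},{"dx":0,"dy":0,"dz":0,"rx":0,"ry":0,"rz":0},{"dx":0,"dy":0,"dz":0,"rx":0,"ry":0,"rz":0},{"dx":0,"dy":0,"dz":0,"rx":0,"ry":0,"rz":0}]'

```text
t: 23.05
tcp_pos: [0.5251, 0.0383, 0.3053]
tool_rot: [0.138, 0.99, -0.0, -0.0]
force: [0.3, -0.1, -2.7]
finger_gap: 0.277
gripper_force: 69.3
```

```bash
python3 - <<'E'
from station import cams
import cv2,numpy as np
a=[cams.snapshot(n) for n in("scene","side")]
c=np.hstack([cv2.resize(a[0][50:230,250:450],(400,360)),cv2.resize(a[1][100:280,230:430],(400,360))])
cv2.imwrite("pics/g5.png",c[:,:,::-1])
E
```

```text
(no output)
```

View pics/g5.png

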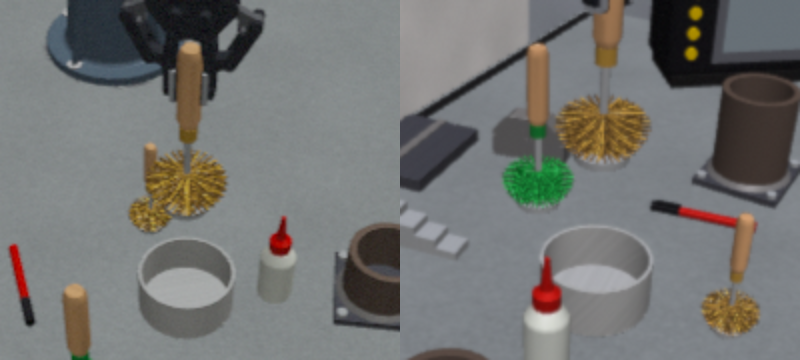

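The brush hangs upright over the empty pot, with the head at (187,180) above the pot at (187,275) on the left. Lowering.

Emit:
move_arm --targets '[{"dx":0,"dy":0,"dz":-0.5,"rx":0,"ry":0,"rz":0},{"dx":0,"dy":0,"dz":-0.7,"rx":0,"ry":0,"rz":0},{"dx":0,"dy":0,"dz":-0.7,"rx":0,"ry":0,"rz":0},{"dx":0,"dy":0,"dz":-0.7,"rx":0,"ry":0,"rz":0},{"dx":0,"dy":0,"dz":-0.7,"rx":0,"ry":0,"rz":0},{"dx":0,"dy":0,"dz":-0.7,"rx":0,"ry":0,"rz":0},{"dx":0,"dy":0,"dz":-0.7,"rx":0,"ry":0,"rz":0},{"dx":0,"dy":0,"dz":-0.7,"rx":0,"ry":0,"rz":0},{"dx":0,"dy":0,"dz":-0.5,"rx":0,"ry":0,"rz":0},{"dx":0,"dy":0,"dz":-0.1,"rx":0,"ry":0,"rz":0}]'

```text
t: 24.4
tcp_pos: [0.5245, 0.0389, 0.1542]
tool_rot: [0.138, 0.991, -0.0, -0.001]
force: [0.4, 0.3, -3.0]
finger_gap: 0.272
gripper_force: 69.3
```

Emit:
move_arm --targets '[{"dx":0,"dy":0,"dz":-0.1,"rx":0,"ry":0,"rz":0},{"dx":0,"dy":0,"dz":-0.1,"rx":0,"ry":0,"rz":0},{"dx":0,"dy":0,"dz":-0.05,"rx":0,"ry":0,"rz":0},{"dx":0,"dy":0,"dz":-0.05,"rx":0,"ry":0,"rz":0},{"dx":0,"dy":0,"dz":-0.05,"rx":0,"ry":0,"rz":0},{"dx":0,"dy":0,"dz":-0.04,"rx":0,"ry":0,"rz":0},{"dx":0,"dy":0,"dz":0,"rx":0,"ry":0,"rz":0},{"dx":0,"dy":0,"dz":0,"rx":0,"ry":0,"rz":0},{"dx":0,"dy":0,"dz":0,"rx":0,"ry":0,"rz":0},{"dx":0,"dy":0,"dz":0,"rx":0,"ry":0,"rz":0}]'

```text
t: 25.65
tcp_pos: [0.5253, 0.0389, 0.1457]
tool_rot: [0.137, 0.991, 0.0, 0.0]
force: [0.2, 0.7, -1.3]
finger_gap: 0.276
gripper_force: 69.6
```

Emit:
move_arm --targets '[{"dx":0,"dy":0,"dz":-0.03,"rx":0,"ry":0,"rz":0},{"dx":0,"dy":0,"dz":0,"rx":0,"ry":0,"rz":0},{"dx":0,"dy":0,"dz":0,"rx":0,"ry":0,"rz":0},{"dx":0,"dy":0,"dz":0,"rx":0,"ry":0,"rz":0},{"dx":0,"dy":0,"dz":0,"rx":0,"ry":0,"rz":0},{"dx":0,"dy":0,"dz":0,"rx":0,"ry":0,"rz":0},{"dx":0,"dy":0,"dz":0,"rx":0,"ry":0,"rz":0},{"dx":0,"dy":0,"dz":0,"rx":0,"ry":0,"rz":0},{"dx":0,"dy":0,"dz":0,"rx":0,"ry":0,"rz":0},{"dx":0,"dy":0,"dz":0,"rx":0,"ry":0,"rz":0}]' --newtons 25

```text
t: 26.9
tcp_pos: [0.5255, 0.0389, 0.1456]
tool_rot: [0.137, 0.991, -0.0, 0.001]
force: [-0.6, 0.8, 4.7]
finger_gap: 0.276
gripper_force: 70.2
```

Emit:
move_arm --targets '[{"dx":0,"dy":0,"dz":0,"rx":0,"ry":0,"rz":0},{"dx":0,"dy":0,"dz":0,"rx":0,"ry":0,"rz":0},{"dx":0,"dy":0,"dz":0,"rx":0,"ry":0,"rz":0},{"dx":0,"dy":0,"dz":0,"rx":0,"ry":0,"rz":0},{"dx":0,"dy":0,"dz":0,"rx":0,"ry":0,"rz":0},{"dx":0,"dy":0,"dz":0,"rx":0,"ry":0,"rz":0},{"dx":0,"dy":0,"dz":0,"rx":0,"ry":0,"rz":0},{"dx":0,"dy":0,"dz":0,"rx":0,"ry":0,"rz":0},{"dx":0,"dy":0,"dz":0,"rx":0,"ry":0,"rz":0},{"dx":0,"dy":0,"dz":0,"rx":0,"ry":0,"rz":0}]' --claw 100

```text
t: 28.15
tcp_pos: [0.5252, 0.0389, 0.1448]
tool_rot: [0.137, 0.991, 0.0, 0.0]
force: [0.9, -0.1, 0.3]
finger_gap: 1.002
gripper_force: 0.0
```

```bash
python3 - <<'E'
from station import cams
import cv2,numpy as np
a=[cams.snapshot(n) for n in("scene","side")]
c=np.hstack([cv2.resize(a[0][80:230,250:450],(400,300)),cv2.resize(a[1][100:280,230:470],(400,300))])
cv2.imwrite("pics/g6.png",c[:,:,::-1])
E
```

```text
(no output)
```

View pics/g6.png

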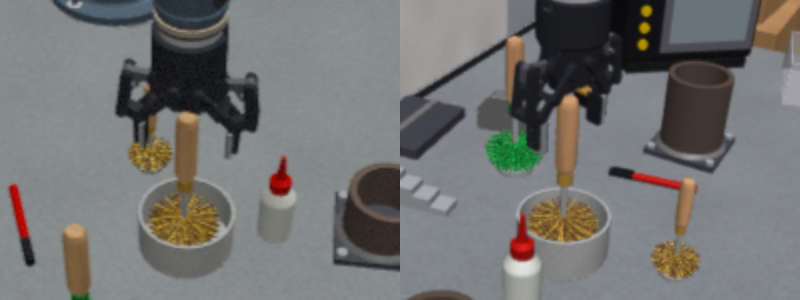

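The brush stands upright and released in the pot, with its handle at (187,150) as at the start. I'll retreat straight up.

Emit:
move_arm --targets '[{"dx":0,"dy":0,"dz":0.5,"rx":0,"ry":0,"rz":0},{"dx":0,"dy":0,"dz":0.8,"rx":0,"ry":0,"rz":0},{"dx":0,"dy":0,"dz":0.8,"rx":0,"ry":0,"rz":0},{"dx":0,"dy":0,"dz":0.8,"rx":0,"ry":0,"rz":0},{"dx":0,"dy":0,"dz":0.8,"rx":0,"ry":0,"rz":0},{"dx":0,"dy":0,"dz":0.8,"rx":0,"ry":0,"rz":0},{"dx":0,"dy":0,"dz":0.8,"rx":0,"ry":0,"rz":0},{"dx":0,"dy":0,"dz":0.5,"rx":0,"ry":0,"rz":0},{"dx":0,"dy":0,"dz":0,"rx":0,"ry":0,"rz":0},{"dx":0,"dy":0,"dz":0,"rx":0,"ry":0,"rz":0}]'

```text
t: 29.5
tcp_pos: [0.5246, 0.0389, 0.2893]
tool_rot: [0.137, 0.991, -0.0, -0.001]
force: [0.6, 0.5, -0.2]
finger_gap: 1.0
gripper_force: 0.0
```

```bash
python3 - <<'E'
from station import cams,order
from h import *
S,D=[cams.snapshot(n) for n in("scene","side")]
A,B=comp(S,(334,130,352,176),wood),comp(D,(320,150,342,206),wood);xy=cross(az("scene",A),az("side",B))[0]
print(xy,zat("scene",A,xy,1),zat("side",B,xy,1))
if np.hypot(*(xy-[.5245,.0388]))<.008: print(order.sign_off())
E
```

```text
[0.52489592 0.03851345] 0.20908453573339236 0.20476881064463526
the job is handed in; nothing more can be done
None
```

The tall stub got three full brush strokes, the brush is back upright and released in its pot within 1 mm of where it started, and the job was handed in at about 29.6 s; no verdict came back.

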